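Close up the gift-box row and tighten its wing screw

ROBOT

A 7-joint arm with a two-finger parallel gripper is mounted at the origin on the work surface. World frame = base frame: x ahead of the robot, y to its left, z up, the work surface at z = 0. Lengths are in m, angles in rad, forces in N, time in s.
With the tool pointing down it reaches from about 0.425 to 0.975 m from the base axis. Payload 16.7 kg.
Tool frame: the origin (TCP) lies midway between the tips of the shut fingers; the grasp point (between the pads) lies 19 mm behind it; z points along the fingers, y is the line along which they close (so a half turn about z gives the same grasp; the last joint's range is limited). The gripper opens to 85 mm and grips with 20 to 120 N. Pads are 22 mm wide; open, the fingers measure 114 mm over their backs; the gripper's body (76 mm by 85 mm) begins 54 mm behind the grasp point. The pads swing forward as they close: fully open they stand 13 mm farther back than shut.
Start: joints at [-1.385, 0.426, 0.074, 1.606, -0.034, 1.111, -0.067], TCP at [0.222, 0.637, 0.231] pointing down, gripper open.
Joint ranges: [-2.85, 2.85], [-0.5, 2.14], [-1.23, 1.37], [0.21, 2.46], [-1.02, 4.16], [0.16, 2.05], [-2.73, 2.73]. Speed limits (rad/s): [1.89, 1.89, 2.39, 2.39, 3.01, 3.01, 3.01].

INTERFACE

Orientations are given as a unit quaternion [x, y, z, w].
In Python, from rig import bot gives the robot as it stands.
- The arm moves only by the shell command python3 -m inch 'ROWS' [FORCE]. ROWS is JSON, a list of rows, each a list of 3 entries, a list of its own where there are three numbers: the shift along the world's x, y, z in units of 40 mm (1.0 is 40 mm), then the turn about the world's z in units of 8 degrees (1.0 is 8 degrees), then the closure, from -1 (fully open) to 1 (shut). In form: [[[dx, dy, dz], roll, grip], ...]. A call has 1 to 20 rows; each row shifts and turns the commanded pose from where the row before left it; what a row does not reach is not made up. A row lasts 1/10 s, in which the tool goes at most 50 mm and 8.59 degrees, less where a joint would pass 70% of its speed; a pose out of reach is approached as far as the arm can. A call with a number of a shift or a turn outside -1 to 1 is refused whole. A call with a gripper value outside its range is refused whole. The fingers move at their own pace and stop on an object; FORCE is the grip in N (left out, the last holds). Time passes only in rows, so rows that do not move let the fingers close. It gives the time, the measured TCP pose, the force, the opening and the grip force at its end, in the units of the state.
- bot.get_obs(): the state, without advancing time (a new reading comes with each control period).
- bot.get_image(name): name is "side" or "top"; returns the picture (400x640x3 uint8, red, green, blue); there is no depth.
- bot.camera_params(name): a dict with "camera_matrix" (3x3 intrinsics, pixels), "world_from_camera" (4x4, takes a point from camera to world coordinates). Camera axes: x right, y down, z forward; pixel columns grow to the right and rows downward; lengths in m; the calibration is good to about 2 mm. A picture is of the moment at which its call begins. camera_params takes no time and is no camera call.
- bot.sign_off(): hands the job in; it is judged then, once.
The state is a dict: "t": time; "joint_pos": joint angles; "dq": joint speeds; "joint_torque": joint torques, N m; "position": TCP position; "ee_rot": TCP orientation; "wrist_force": force on the tool from outside, world axes, zero at the start; "moment": the same for the moment, N m; "finger_gap": finger opening in m; "finger_force": force on a finger pad.
Only numpy, scipy, OpenCV 4.12 (cv2) and the standard library are available. Lean on these libraries where they do the work, as an engineer would, in place of code of your own. Each camera call takes 0.05 s, during which the arm holds its last target. There are 200 camera calls.

TASK

On the wooden display rail, push the green end plate along until it is fully home against the row of gift boxes. Then push the wings of the brass wing screw round clockwise (seen from above), stroke after stroke with the fingertips, until the screw is fully tight against its stop. Leave the gift boxes standing in the row, lift nothing, and leave everything else on the counter where it is.

Things in the scene. Friction and masses are not known exactly. Their poses are not given: they have to be found in the camera images.
- rail: Fixed display rail: pale wooden board 180 (x) x 370 (y) x 18 mm on the counter; origin at the centre of its underside, y along the row, z up. In order of y it bears a card wall, a black clamp block (60 x 60 mm, centred x 0, y -120, top z 54) with the brass wing screw on top, the sliding green end plate, two gift boxes, and an end wall (120 wide, y 166 to 176, top z 108).
- card_wall (a point): Middle of the top edge of the upright wooden card wall, on its face toward the wing screw: fixed on the rail at y -163.5 mm, z 112; wall 110 wide (rail x), 8 thick. It stands 3.5 mm beyond the circle of the wing tips, so a finger hardly passes between wall and screw: stroke the wings on the other sides.
- end_plate (a joint): Travel of the green end plate along the rail's +y, in m: 0 is away from the boxes, 0.065 is its stop (fully home, the plate then 1 mm from the first gift box). It slides with a friction of about 5 N and stays where it is left.
- plate_back (a point): Mid back face (the face toward the wing screw) of the green end plate, at z 80 mm; moves with the plate. Plate 100 wide (rail x) x 8 thick x 85 mm high, z 22 to 107. Push here toward the rail's +y. Behind it a flat steel bar (24 mm wide, top z 38) runs back through the clamp block.
- wing_screw (a joint): Angle by which the wing screw is still loose, rad: 0 is its hard stop (fully tight), positive is counter-clockwise from above; turning it clockwise lowers the value. At 0 and at every half turn the two wings lie along the rail's y. It does not rise or sink. Friction about 0.05 N m; it stays where it is left.
- wing_mid (a point): Point on the wing screw's vertical axis at mid height of its wings (z 72 mm); its y axis points along one of the two opposite wings. Brass: round hub, radius 17 mm, top z 90; two upright flat wings 7 mm thick (9 mm at the tips), reaching 40 mm from the axis, z 59 to 85 mm. Clamp block top below at z 54.
- gift_box_a: White gift box with brown ribbon, 130 (x) x 55 (y) x 100 mm, loose, standing on the rail board next to the end plate; origin at the centre of its underside. Not to be lifted or knocked over.
- gift_box_b: Cream gift box with brown ribbon, same size, loose, standing between the first box and the end wall; origin at the centre of its underside. Not to be lifted or knocked over.
- jam_jar: Small loose jar with a brass lid, 38 mm across x 45 mm, standing on the rail board beside the bar; origin at the centre of its underside. Leave alone.
- round_tin: Loose white round tin, 87 mm across x 50 mm; origin at the centre of its underside. Leave alone.
- honey_jar: Loose amber jar, 64 mm across x 85 mm; origin at the centre of its underside. Leave alone.
- wood_bowl: Loose wooden bowl, 110 mm across x 45 mm; origin at the centre of its underside. Leave alone.
- card_stand: Loose upright blank card on a wooden foot, 50 x 90 x 63 mm; origin at the centre of its underside. Leave alone.
- green_box: Loose green box with a cream band, 80 x 80 x 50 mm; origin at the centre of its underside. Leave alone.

How it is judged:
By the outcome, as a careful person would: the job done as asked, in the order asked, and still so for the second after the job is handed in, with the robot touching nothing.
It also fails if it takes over 54 s, if anything falls off the work surface, if the arm or the gripper's body presses on something with over 40 N, if the wrist force passes 120 N, or if a joint passes its speed limit or range.

## Working session

There is one attempt and no reset: what is moved stays moved. The work goes in short steps, Python scripts to look and compute and a shell command to move; the robot and the scene stay as the last step left them, time stands still between calls to the robot, and variables do not carry over. Pictures are saved under pics/ and viewed, at most 10 in all, crops included, and the job is handed in when it is done.

```bash
mkdir -p pics; python3 - <<'E'
from rig import bot
import cv2
for n in("top","side"):
    cv2.imwrite(f"pics/{n}0.png",bot.get_image(n)[:,:,::-1])
    p=bot.camera_params(n);print(n,p["camera_matrix"],p["world_from_camera"])
o=bot.get_obs();print(o)
E
```

```text
top [[508.06836385   0.         321.88817854]
 [  0.         508.06836385 196.52219278]
 [  0.           0.           1.        ]] [[ 0.0817673  -0.97611011  0.20130365  0.26161563]
 [-0.99664863 -0.07960132  0.01884523 -0.02140569]
 [-0.00237099 -0.20216993 -0.97934759  1.7294657 ]
 [ 0.          0.          0.          1.        ]]
side [[450.21295219   0.         327.99521875]
 [  0.         450.21295219 195.39078571]
 [  0.           0.           1.        ]] [[ 0.70702396 -0.51003491  0.48987908 -0.0290221 ]
 [-0.70714235 -0.51788821  0.48139536 -0.62601469]
 [ 0.00817416 -0.6867723  -0.72682666  1.04262639]
 [ 0.          0.          0.          1.        ]]
{'t': 0.1, 'joint_pos': array([-1.38451076,  0.42662965,  0.07383575,  1.60651642, -0.03413774,
        1.1107926 , -0.06709752]), 'dq': array([-0.00021912, -0.00145231, -0.00073282, -0.00176827, -0.00159503,
        0.000419  , -0.00125324]), 'joint_torque': array([ 6.40602491e-03, -9.51535249e+01,  3.77089575e+00, -4.64402676e+01,
        1.96578470e-02,  6.56355929e-03, -4.66904987e-05]), 'position': array([0.2223059 , 0.63697059, 0.23071838]), 'ee_rot': array([ 1.67119604e-01,  9.85936480e-01, -5.38923197e-04, -7.50670215e-05]), 'wrist_force': array([ 0.01136314, -0.11064091, -0.00528328]), 'moment': array([-0.01757167, -0.00977034,  0.0253499 ]), 'finger_force': 0.0, 'finger_gap': 0.08544402884632543}
```

View pics/top0.png

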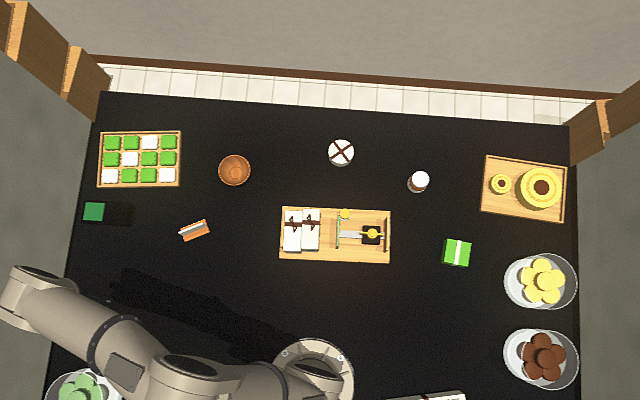

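View pics/side0.png

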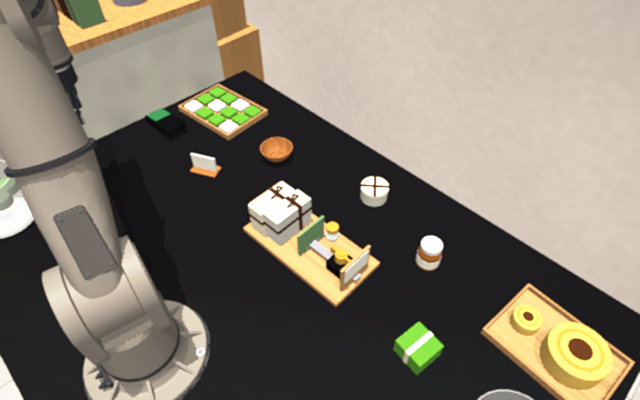

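The top view shows the rail at px (279–391, 206–263), boxes on the left, screw at about (372,234), and the side view shows the rail at (245–378, 185–300). I'll enlarge both crops.

```bash
python3 - <<'E'
import cv2
t=cv2.imread("pics/top0.png")[198:272,272:400]; s=cv2.imread("pics/side0.png")[178:304,238:388]
cv2.imwrite("pics/t1.png",cv2.resize(t,None,fx=6,fy=6,interpolation=cv2.INTER_CUBIC))
cv2.imwrite("pics/s1.png",cv2.resize(s,None,fx=4.7,fy=4.7,interpolation=cv2.INTER_CUBIC))
E
```

```text
(no output)
```

View pics/t1.png

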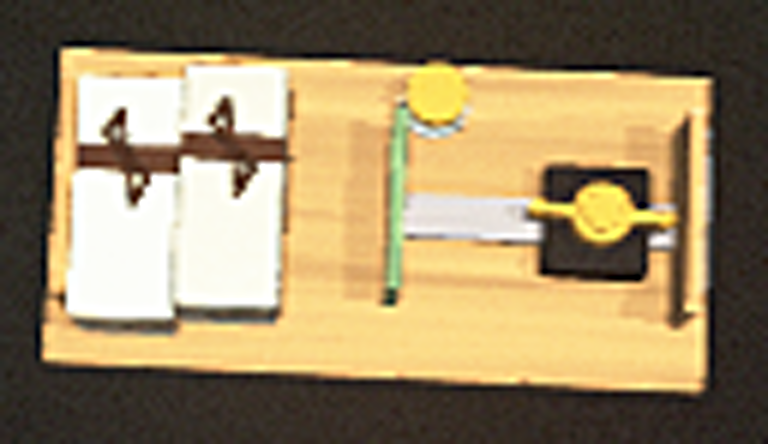

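View pics/s1.png

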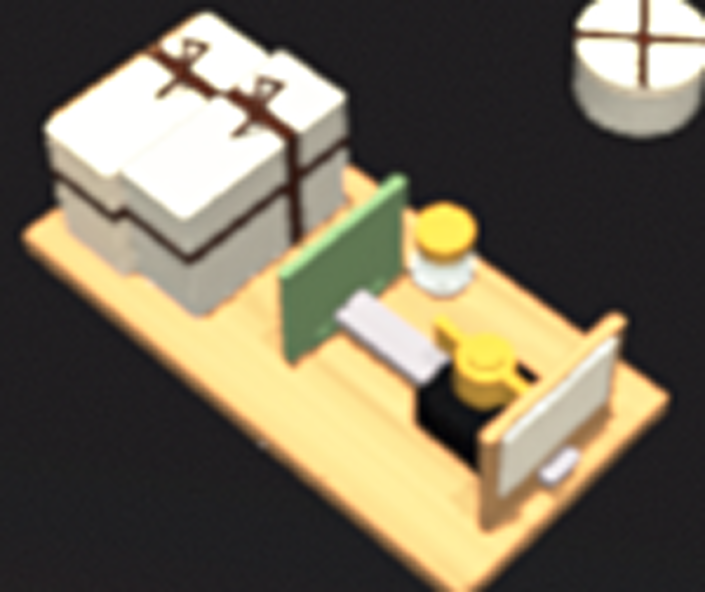

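The crops show the board corners at t1 (62,47), (712,77), (703,392), (42,362), the hub at (603,210), and wing tips at (530,208) and (675,218). Rail +y is roughly world +y, and the jar touches close to the plate's back at +x. Next I fit the rail pose.

```bash
cat > h.py <<'E'
import numpy as np
from rig import bot
def proj(n,P):
    c=bot.camera_params(n);T=np.linalg.inv(c["world_from_camera"]);q=np.asarray(P)@T[:3,:3].T+T[:3,3];q=q@c["camera_matrix"].T
    return q[:,:2]/q[:,2:]
def ray(n,u,z):
    c=bot.camera_params(n);T=c["world_from_camera"];d=T[:3,:3]@np.linalg.solve(c["camera_matrix"],[*u,1]);o=T[:3,3]
    return o+d*(z-o[2])/d[2]
def w(p,R):
    c,s=np.cos(p[2]),np.sin(p[2]);R=np.asarray(R,float)/1000
    return np.c_[p[0]+c*R[:,0]-s*R[:,1],p[1]+s*R[:,0]+c*R[:,1],R[:,2]]
def rl(p,W):
    c,s=np.cos(p[2]),np.sin(p[2]);d=np.asarray(W)[:2]-p[:2];return 1000*np.array([c*d[0]+s*d[1],-s*d[0]+c*d[1]])
E
python3 - <<'E'
from h import *
from scipy.optimize import least_squares
T=lambda L:np.array(L)/6+[272,198]-0.42
S=lambda L:np.array(L)/4.7+[238,178]-0.4
tp=T([(62,47),(712,77),(703,392),(42,362),(603,210)]);tr=[(90,185,18),(90,-185,18),(-90,-185,18),(-90,185,18),(0,-120,90)]
sp=S([(22,237),(667,398),(487,355)]);sr=[(-90,185,18),(90,-185,18),(0,-120,90)]
f=lambda p:np.r_[(proj("top",w(p,tr))-tp).ravel(),(proj("side",w(p,sr))-sp).ravel()]
r=least_squares(f,[.55,0,0],loss="soft_l1");p=r.x;print(p,np.degrees(p[2]),f(p).round(1))
np.save("p.npy",p)
print("plate top ends",[rl(p,ray("top",u,.107)) for u in T([(403,103),(390,300)])])
print("plate side",[rl(p,ray("side",u,.107)) for u in S([(405,178),(282,272)])])
tips=[rl(p,ray("top",u,.085)) for u in T([(530,208),(675,218)])];print("tips",tips,"hub",rl(p,ray("top",T([(603,210)])[0],.09)))
print("side tips",[rl(p,ray("side",u,.085)) for u in S([(440,322),(530,388)])])
print("jar",rl(p,ray("top",T([(437,93)])[0],.063)),rl(p,ray("side",S([(446,228)])[0],.063)))
print("boxA +-", [rl(p,ray("top",u,.118)) for u in T([(287,70),(277,308),(180,305)])])
print("screw,plate world",w(p,[(0,-120,72),(0,0,80)]))
E
```

```text
[ 0.48788813 -0.04345171  0.03557402] 2.0382413736738965 [ 0.3  0.  -0.1 -0.1  0.4  0.3  0.3  0.2  0.4  0.2 -0.2 -0.7  0.1 -0.3
 -0.3 -0.5]
plate top ends [array([51.38479158, -7.87308088]), array([-55.1536816 ,  -5.16613914])]
plate side [array([ 51.51275563, -10.1691607 ]), array([-46.46234539,  -7.77148647])]
tips [array([  0.57007576, -79.53752731]), array([  -1.27379432, -158.26231531])] hub [   0.60911716 -118.68941842]
side tips [array([  1.05394667, -84.8800726 ]), array([   1.82359521, -151.30963886])]
jar [ 65.36907431 -27.50850387] [ 67.31359111 -29.07468303]
boxA +- [array([64.59967343, 55.31688886]), array([-63.28229605,  54.5587435 ]), array([-64.05888228, 105.86318897])]
screw,plate world [[ 0.49215611 -0.16337579  0.072     ]
 [ 0.48788813 -0.04345171  0.08      ]]
```

The fit is good to under 1 px. Rail at (0.488, −0.043), yaw 2°; the wings lie along y. Now moving over the spot behind the plate, fingers shut, tool y turned along rail x.

```bash
python3 -m inch '[[[0.6,-0.94,0],-0.45,1],[[0.6,-0.94,0],-0.45,1],[[0.6,-0.94,0],-0.45,1],[[0.6,-0.94,0],-0.45,1],[[0.6,-0.94,0],-0.45,1],[[0.6,-0.94,0],-0.45,1],[[0.6,-0.94,0],-0.45,1],[[0.6,-0.94,0],-0.45,1],[[0.6,-0.94,0],-0.45,1],[[0.6,-0.94,0],-0.45,1],[[0.07,-0.94,0],-0.45,1],[[0.07,-0.94,0],-0.45,1],[[0.07,-0.94,0],-0.45,1],[[0.07,-0.94,0],-0.45,1],[[0.07,-0.94,0],-0.45,1],[[0.07,-0.94,0],-0.45,1],[[0.07,-0.94,0],-0.45,1],[[0.07,-0.94,0],-0.45,1],[[0.07,-0.94,0],-0.45,1],[[0,0,0],0,1]]'
cat > st.py <<'E'
from h import *
from scipy.spatial.transform import Rotation as R
p=np.load("p.npy");o=bot.get_obs();y=R.from_quat(o["ee_rot"]).apply([0,1,0])
print("t",o["t"].__round__(2),"pos",o["position"].round(4),"rail",rl(p,o["position"]).round(1),"tool-y deg in rail",round(float(np.degrees(np.arctan2(y[1],y[0])-p[2])),1),"F",o["wrist_force"].round(1),"M",o["moment"].round(2),"j",o["joint_pos"].round(2))
E
python3 st.py
```

```text
t: 2.1
position: [0.4872, -0.0819, 0.2315]
ee_rot: [0.695, 0.719, -0.0, 0.0]
wrist_force: [0.1, -0.1, 1.6]
finger_gap: -0.0002
finger_force: 0.0
t 2.1 pos [ 0.4872 -0.0819  0.2315] rail [ -2.  -38.4] tool-y deg in rail -0.2 F [ 0.1 -0.1  1.6] M [ 0.01 -0.04 -0.05] j [-0.58  0.14  0.68  2.03 -0.1   1.    0.19]
```

```bash
python3 -m inch '[[[0,0,-0.65],0,1],[[0,0,-0.65],0,1],[[0,0,-0.65],0,1],[[0,0,-0.65],0,1],[[0,0,-0.65],0,1],[[0,0,-0.65],0,1],[[0,0.3,0],0,1],[[0,0.3,0],0,1],[[-0.01,0.2,0],0,1],[[0,0.2,0],0,1],[[-0.01,0.2,0],0,1],[[0,0.2,0],0,1],[[0,0.1,0],0,1]]'
python3 st.py; python3 - <<'E'
from rig import bot
import cv2
cv2.imwrite("pics/t2.png",cv2.resize(bot.get_image("side")[168:304,228:398,::-1],None,fx=4,fy=4,interpolation=cv2.INTER_CUBIC))
E
```

```text
t: 3.4
position: [0.4866, -0.0159, 0.0763]
ee_rot: [0.692, 0.722, 0.0, -0.0]
wrist_force: [-4.6, -5.8, -0.3]
finger_gap: -0.0003
finger_force: 2.6
t 3.4 pos [ 0.4866 -0.0159  0.0763] rail [-0.3 27.5] tool-y deg in rail 0.4 F [-4.6 -5.8 -0.3] M [-1.11  0.82 -0.02] j [-0.57  0.38  0.57  2.18 -0.34  0.66  0.27]
```

View pics/t2.png

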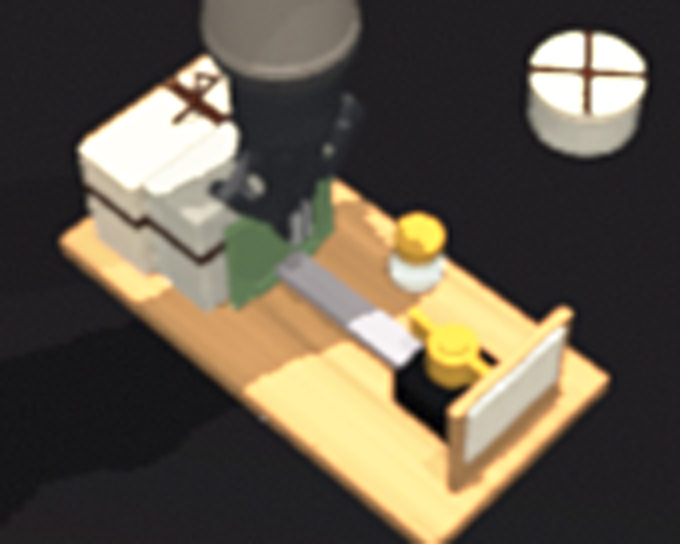

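The fingers are pushing the plate (near 300,220), which is close to the box; the boxes stand. Continuing to the stop gently.

```bash
python3 -m inch '[[[0,0.1,0],0,1],[[0,0.08,0],0,1]]';python3 -m inch '[[[0,0.05,0],0,1],[[0,0,0],0,1]]'; python3 -m inch '[[[0,0.05,0],0,1],[[0,0,0],0,1]]';  python3 st.py
```

```text
t: 3.65
position: [0.4868, -0.0095, 0.0762]
ee_rot: [0.692, 0.722, 0.0, 0.0]
wrist_force: [-3.3, -4.9, 2.4]
finger_gap: -0.0002
finger_force: 2.6
t: 3.85
position: [0.4868, -0.0088, 0.0762]
ee_rot: [0.693, 0.721, -0.0, 0.001]
wrist_force: [-3.3, -12.5, 1.6]
finger_gap: 0.0002
finger_force: 6.2
t: 4.05
position: [0.4868, -0.0087, 0.0762]
ee_rot: [0.693, 0.721, -0.001, 0.001]
wrist_force: [-3.5, -24.1, 2.6]
finger_gap: -0.0
finger_force: 12.2
t 4.05 pos [ 0.4868 -0.0087  0.0762] rail [ 0.2 34.8] tool-y deg in rail 0.2 F [ -3.5 -24.1   2.6] M [-5.02  0.62  0.05] j [-0.59  0.38  0.57  2.18 -0.33  0.66  0.25]
```

Stop reached: force rose 12→24 N with no motion, at y about 35 as predicted. Backing off and going to the −x side of the screw.

```bash
python3 -m inch '[[[0,-0.6,0],0,1],[[-0.25,-0.8,0],0,1],[[-0.25,-0.8,-0.1],0,1],[[-0.24,-0.6,-0.1],0,1],[[0,-0.35,-0.05],0,1],[[0,0,0],0,1]]'; python3 st.py; python3 - <<'E'
from rig import bot
import cv2
cv2.imwrite("pics/t3.png",cv2.resize(bot.get_image("side")[188:304,248:398,::-1],None,fx=4.5,fy=4.5,interpolation=cv2.INTER_CUBIC))
E
```

```text
t: 4.65
position: [0.4577, -0.1331, 0.0662]
ee_rot: [0.693, 0.721, 0.001, 0.001]
wrist_force: [0.6, 1.0, -0.3]
finger_gap: -0.0001
finger_force: 0.0
t 4.65 pos [ 0.4577 -0.1331  0.0662] rail [-33.3 -88.6] tool-y deg in rail 0.2 F [ 0.6  1.  -0.3] M [-0.02 -0.03 -0.03] j [-0.32  0.39  0.57  2.21 -0.35  0.63  0.54]
```

View pics/t3.png

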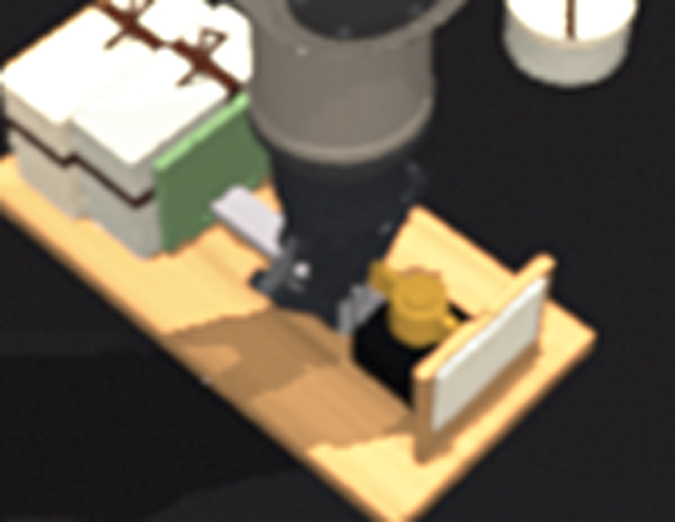

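The fingers stand beside the +y wing (345,310), the plate is against the boxes. First stroke.

```bash
python3 -m inch '[[[0.38,0.05,0],0,1],[[0.3,0.03,0],0,1],[[0.3,0,0],0,1]]'; python3 -m inch '[[[0.28,-0.09,0],0,1],[[0.2,-0.16,0],0,1],[[0.16,-0.22,0],0,1],[[0.08,-0.25,0],0,1],[[0.01,-0.2,0],0,1]]'; python3 st.py
```

```text
t: 5.0
position: [0.4972, -0.1275, 0.0655]
ee_rot: [0.692, 0.722, 0.0, -0.0]
wrist_force: [-5.0, -2.9, -0.4]
finger_gap: -0.0002
finger_force: 2.4
t: 5.5
position: [0.5261, -0.1666, 0.0654]
ee_rot: [0.693, 0.721, 0.0, 0.0]
wrist_force: [0.0, 4.5, -0.1]
finger_gap: -0.0003
finger_force: 1.6
t 5.5 pos [ 0.5261 -0.1666  0.0654] rail [  33.8 -124.5] tool-y deg in rail 0.3 F [ 0.   4.5 -0.1] M [ 0.84 -0.04 -0.05] j [-0.24  0.49  0.54  2.04 -0.39  0.7   0.59]
```

```bash
python3 -m inch '[[[0,0.1,0.2],0,1],[[0,0,0.7],0,1],[[-0.85,-0.12,0],0,1],[[-0.9,-0.12,0],0,1],[[0,0,-0.6],0,1],[[0,0,-0.3],0,1]]'; python3 st.py; python3 -m inch '[[[0.02,0.25,0],0,1],[[0.09,0.3,0],0,1],[[0.14,0.23,0],0,1],[[0.2,0.17,0],0,1]]'; python3 st.py;  python3 -m inch '[[[0.27,0.11,0],0,1]]'; python3 st.py
```

```text
t: 6.1
position: [0.4552, -0.1709, 0.0652]
ee_rot: [0.693, 0.721, 0.001, 0.0]
wrist_force: [1.1, -0.1, -0.9]
finger_gap: 0.0001
finger_force: 0.0
t 6.1 pos [ 0.4552 -0.1709  0.0652] rail [ -37.2 -126.2] tool-y deg in rail 0.3 F [ 1.1 -0.1 -0.9] M [-0.05 -0.08  0.01] j [-0.24  0.41  0.57  2.19 -0.36  0.64  0.63]
t: 6.5
position: [0.4745, -0.1318, 0.0657]
ee_rot: [0.692, 0.722, 0.0, 0.0]
wrist_force: [-1.8, -0.9, 0.3]
finger_gap: 0.0001
finger_force: 1.0
t 6.5 pos [ 0.4745 -0.1318  0.0657] rail [-16.5 -87.8] tool-y deg in rail 0.4 F [-1.8 -0.9  0.3] M [-0.32  0.39 -0.03] j [-0.32  0.41  0.56  2.17 -0.36  0.65  0.54]
t: 6.6
position: [0.4852, -0.1275, 0.0655]
ee_rot: [0.692, 0.722, 0.0, -0.0]
wrist_force: [-2.6, -1.5, -1.0]
finger_gap: -0.0001
finger_force: 1.3
t 6.6 pos [ 0.4852 -0.1275  0.0655] rail [ -5.7 -83.9] tool-y deg in rail 0.4 F [-2.6 -1.5 -1. ] M [-0.25  0.63  0.  ] j [-0.33  0.43  0.56  2.15 -0.37  0.66  0.53]
```

```bash
python3 -m inch '[[[0.3,0.01,0],0,1],[[0.28,-0.09,0],0,1],[[0.2,-0.16,0],0,1],[[0.16,-0.22,0],0,1],[[0.08,-0.25,0],0,1],[[0.01,-0.2,0],0,1]]'; python3 st.py|cut -c1-120; python3 -m inch '[[[0,0.1,0.2],0,1],[[0,0,0.7],0,1],[[-0.85,-0.12,0],0,1],[[-0.9,-0.12,0],0,1],[[0,0,-0.6],0,1],[[0,0,-0.3],0,1],[[0.02,0.25,0],0,1],[[0.09,0.3,0],0,1],[[0.14,0.23,0],0,1],[[0.2,0.17,0],0,1]]'|grep -E "pos|force"; python3 -m inch '[[[0.27,0.11,0],0,1]]'; python3 st.py
```

```text
t: 7.2
position: [0.5261, -0.1663, 0.0653]
ee_rot: [0.693, 0.721, 0.0, 0.0]
wrist_force: [-0.0, 5.1, 0.2]
finger_gap: -0.0002
finger_force: 1.7
t 7.2 pos [ 0.5261 -0.1663  0.0653] rail [  33.8 -124.2] tool-y deg in rail 0.3 F [-0.   5.1  0.2] M [ 0.87  0.01 -0.02]
position: [0.4745, -0.1313, 0.0657]
wrist_force: [-2.0, -1.5, 0.1]
finger_force: 1.0
t: 8.3
position: [0.4781, -0.1291, 0.0643]
ee_rot: [0.693, 0.721, -0.004, -0.005]
wrist_force: [-80.1, -17.7, 43.2]
finger_gap: 0.0
finger_force: 41.7
t 8.3 pos [ 0.4781 -0.1291  0.0643] rail [-12.9 -85.2] tool-y deg in rail 0.2 F [-80.1 -17.7  43.2] M [-3.16 16.32 -0.09] j [-0.33  0.43  0.57  2.16 -0.37  0.66  0.53]
```

Hit the hard stop (80 N, no motion) with the wing along y. Backing off straight away and looking.

```bash
python3 -m inch '[[[-0.3,-0.05,0],0,1],[[-0.4,0,0],0,1],[[-0.2,0,0.3],0,1],[[0,0,0.9],0,1],[[0,0,1],0,1],[[0,0.5,0.8],0,1],[[-0.3,1,0.3],0,1],[[0,1,0],0,1],[[0,1,0],0,1],[[0,1,0],0,1],[[0,1,0],0,1],[[0,1,0],0,1],[[0,0,0],0,1]]'; python3 - <<'E'
from rig import bot
import cv2
import numpy as np
a=cv2.resize(bot.get_image("top")[198:272,272:400,::-1],(768,444),interpolation=cv2.INTER_CUBIC)
b=cv2.resize(bot.get_image("side")[178:304,238:388,::-1],None,fx=4.7,fy=4.7,interpolation=cv2.INTER_CUBIC)
cv2.imwrite("pics/t4.png",a);cv2.imwrite("pics/s4.png",b)
E
```

```text
t: 9.6
position: [0.4366, 0.1356, 0.1978]
ee_rot: [0.69, 0.724, 0.001, -0.0]
wrist_force: [-0.5, -1.4, 0.8]
finger_gap: 0.0002
finger_force: 0.0
```

View pics/t4.png

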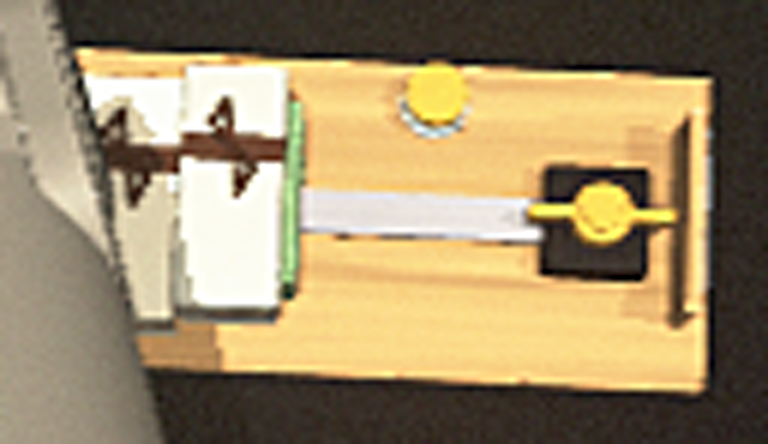

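View pics/s4.png

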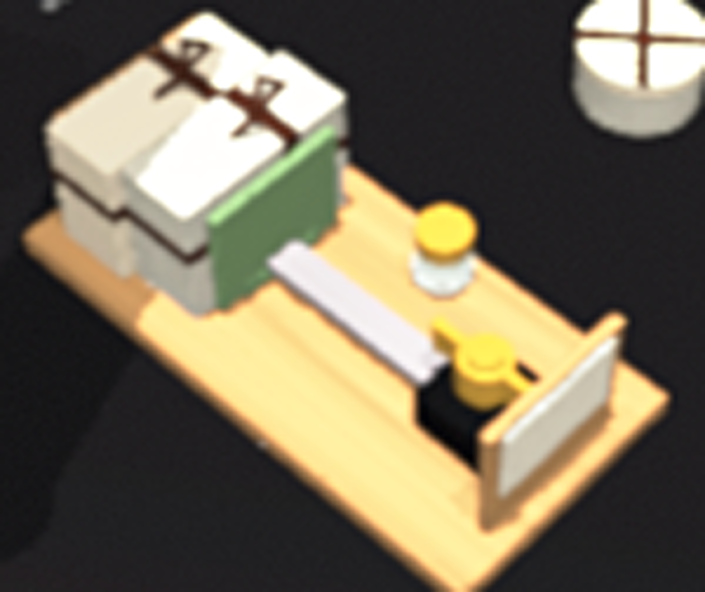

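The plate (t4 px 290,200) is home against box A, the wings (530,210)–(675,216) lie along y at the stop, the boxes and jar are unmoved, and the arm is clear. Handing in.

```bash
python3 -c "
from rig import bot
print(bot.sign_off())"
```

```text
the job is handed in; nothing more can be done
None
```

The green end plate is pushed home to its stop beside the gift boxes and the wing screw is turned clockwise to its hard stop; the boxes and jam jar look unmoved in the last pictures, and the job was handed in at about 10 s.

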